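# Release two filters from a gravity lane with its rocker gate

### The job

Send two of the larger filters down into their pick tray, one at a time: with the fingertips press the tail paddle of that lane's rocking lever all the way down and hold it until the front filter has rolled out under the lifted gate, then let the lever come fully back up so that the next filter rolls up to the gate, and press and release once more. Leave the third large filter waiting behind the closed gate, work only the paddle, never handle or lift a filter, and leave the other lane and everything else on the bench alone.

Things in the scene. Friction and masses are not known exactly. Their poses are not given: they have to be found in the camera images.
- large_lane: Sheet-aluminium gravity lane with the three LARGER filters, 107 mm wide, 425 mm long. Origin: centre of its foot, 12 mm above the bench. z up, x across, y along the lane, downhill (8 deg): filters queue on the -y side and roll to the pick tray, the lane's low +y end (stop at y=+221 mm). Filter centres: waiting at the gate y=+8 mm; in the tray y=+185 (first), +109 mm (second).
- large_rocker (a joint): Rocking lever on top of the large lane, rad. 0: tail paddle up, gate down (a spring returns it). Grows as the paddle is pressed; stop at 0.65. Pivot along x at y=+15, z=+164 mm of the lane. From about 0.45 the gate lets the waiting filter go, while a roller at the tail side holds the next one back. About 6 N on the paddle starts it, 8 N holds it fully down.
- large_paddle (a point): Press paddle on the rocker's tail, above the queued filters: rubber-faced plate 58 (x) by 44 mm (y). The point: centre of its top face. In the lane's frame it rests at y=-58, z=+220 mm, tail edge higher (face slopes 28 deg); fully pressed at y=-77, z=+164 mm, tail edge 9 deg lower: 56 mm down, 19 mm back. It rises with the fingers.
- small_lane: The other lane, 77 mm wide, 360 mm long, beside the large one on the same 250 x 490 mm plywood board, with two SMALLER filters and its own rocker and paddle; same build and axes at 0.84 of the size. Either lane may be the nearer one; tell them apart by size. Not to be worked.
- small_rocker (a joint): Rocking lever of the small lane, rad, 0 at home; its paddle is at y=-49, z=+190 mm of the small lane's frame. To be left alone.
- large_filter1: Larger spin-on filter, the leading one, waiting behind the gate: white painted steel can, diameter 76 mm, 96 mm long, about 0.42 kg, lying across the lane. Origin: its centre; x along its axis (it rolls about x).
- large_filter2: Larger spin-on filter, second in the queue: white painted steel can, diameter 76 mm, 96 mm long, about 0.42 kg, lying across the lane. Origin: its centre; x along its axis (it rolls about x).
- large_filter3: Larger spin-on filter, third in the queue: white painted steel can, diameter 76 mm, 96 mm long, about 0.42 kg, lying across the lane. Origin: its centre; x along its axis (it rolls about x).
- small_filter1: Smaller spin-on filter no. 1 of the small lane, diameter 64 mm, 66 mm long. Origin: its centre.
- small_filter2: Smaller spin-on filter no. 2 of the small lane, diameter 64 mm, 66 mm long. Origin: its centre.
- spare_filter: Spare large filter standing upright on the bench, fluted end up, 76 mm across, 96 mm high. A bystander. Origin: centre of its underside.
- tape_roll: Roll of packing tape lying flat, 104 mm across, 48 mm high. A bystander. Origin: centre of its underside.
- marker: Marker pen lying, 105 mm long. A bystander. Origin: centre of its underside.
- white_carton: White carton 95 x 120 x 62 mm high. A bystander. Origin: centre of its underside.
- oil_bottle: Black oil bottle, 62 x 100 mm, 227 mm high. A bystander. Origin: centre of its underside.
- cap_wrench: Steel cap wrench (shallow cup), 84 mm across, 34 mm high. A bystander. Origin: centre of its underside.
There are look-alikes about, which are no part of the job. Leave any blue or orange look-alike of the small_filter2 alone.

How it is judged:
By the outcome, as a careful person would: the job done as asked, in the order asked, and still so for the second after the job is handed in, with the robot touching nothing.
It also fails if it takes over 38 s, if anything falls off the work surface, if the arm or the gripper's body presses on something with over 40 N, if the wrist force passes 120 N, or if a joint passes its speed limit or range.

### The arm

A 6-joint arm with a two-finger parallel gripper is mounted at the origin on the work surface. World frame = base frame: x ahead of the robot, y to its left, z up, the work surface at z = 0. Lengths are in m, angles in degrees, forces in N, time in s.
With the tool pointing down it reaches from about 0.375 to 0.825 m from the base axis. Payload 5.5 kg.
Tool frame: the origin (TCP) lies between the finger pads; the fingertips stand 8 mm ahead of it and the grasp point (between the pads) lies 11 mm behind it; x points along the fingers, z is the direction in which the jaws open and shut, and the axes are right-handed (so a half turn about x gives the same grasp; the last joint's range is limited). The gripper opens to 85 mm and grips with 20 to 120 N. Pads are 22 mm wide; open, the fingers measure 114 mm over their backs; the gripper's body (76 mm by 85 mm) begins 54 mm behind the grasp point. The pads swing forward as they close: fully open they stand 13 mm farther back than shut.
Start: joints at [72.995, 17.962, -2.699, 69.339, 0, 90], TCP at [0.175, 0.574, 0.239] pointing down, gripper open.
Joint ranges: [-152.73, 152.73], [-39.44, 99.34], [-58.76, 71.6], [-118.89, 123.64], [-81.53, 83.1], [-180, 180]. Speed limits (degrees/s): [136.94, 136.94, 172.46, 180, 180, 180].

### API

Orientations are given as a 3x3 rotation matrix whose columns are the frame's x, y, z axes.
In Python, from rig import r gives the robot as it stands. The module is installed in compiled form; this text tells all that it offers.
- The arm moves only by the shell command python3 -m jog 'ROWS' [FORCE]. ROWS is JSON, a list of rows, each an object with "xyz": the shift along the tool's x, y, z in m, a list of three; "dr": the turn, a rotation vector about the tool's x, y, z in degrees, a list of three; "jaw": the closure, from 0 (fully open) to 1 (shut). A call has exactly 8 rows; each row shifts and turns the commanded pose from where the row before left it, along the tool's axes as they then stand; what a row does not reach is not made up. A row lasts 1/10 s, in which the tool goes at most 50 mm and 8.59 degrees, less where a joint would pass 70% of its speed; a pose out of reach is approached as far as the arm can. A call is refused whole if a number of a shift passes 0.05 or a number of a turn 8.59, either way. A call with a gripper value outside its range is refused whole. The fingers move at their own pace and stop on an object; FORCE is the grip in N (left out, the last holds). Time passes only in rows, so rows that do not move let the fingers close, or fill a call up. It gives the time, the measured TCP pose, the force and the opening at its end, in the units of the state.
- r.read_state(): the state, without advancing time (a new reading comes with each control period).
- r.read_camera(name): name is "scene" or "side" or "wrist"; returns a dict with "img" (400x640x3 uint8, blue, green, red), "z_map" (400x640 float32, m along the optical axis (not along the pixel's ray), 0 where there is no reading), "fx", "fy", "cx", "cy" (pixels), "eye" and "rotation" of the camera in the world. Camera axes: x right, y down, z forward; pixel columns grow to the right and rows downward; lengths in m; the calibration is good to about 2 mm. A picture is of the moment at which its call begins.
- r.close_job(): hands the job in, once; it reports no verdict.
Trained networks look in a picture, given as the dict that the camera call returned (one of the last four; its "shot" number tells which), for a name from the list of things; names that differ only in an ending like _2 or _b are one class to them, and where a whole thing is asked for, a point or a joint stands for the part that bears it (a point fixed in the world has none). Each returns a list of dicts, best first, with "p" (0 to 1); they miss things now and then, are a little off and sometimes report something else, mostly with a low value. They report only what shows in the picture. A call takes as long as a camera call. They do not tell look-alikes from the thing itself.
- r.regions_of(picture, query): "region" (400x640 bool, what is visible of it) and "rect" ([centre column, centre row, width, height] in pixels, round what is visible of it).
The state is a dict: "t": time; "joint_pos": joint angles; "qvel": joint speeds; "joint_efforts": joint torques, N m; "position": TCP position; "orientation": TCP orientation; "wrist_force": force on the tool from outside, world axes, zero at the start; "ft_torque": the same for the moment, N m; "width": finger opening in m.
Only numpy, scipy, OpenCV 4.12 (cv2) and the standard library are available. Lean on these libraries where they do the work, as an engineer would, in place of code of your own. Each camera call takes 0.05 s, during which the arm holds its last target.

## Working session

There is one attempt and no reset: what is moved stays moved. The work goes in short steps, Python scripts to look and compute and a shell command to move; the robot and the scene stay as the last step left them, time stands still between calls to the robot, and variables do not carry over. Pictures are saved under pics/ and viewed, and the job is handed in when it is done.

```bash
mkdir -p pics; cat > h.py <<'E'
import numpy as np,cv2
from rig import r
def pts(p):
    z=p["z_map"];v,u=np.mgrid[0:z.shape[0],0:z.shape[1]]
    c=np.stack([(u-p["cx"])/p["fx"]*z,(v-p["cy"])/p["fy"]*z,z],-1)
    return c@np.array(p["rotation"]).T+np.array(p["eye"])
E
python3 - <<'E'
from h import *
for n in ["scene","side"]:
    p=r.read_camera(n);cv2.imwrite(f"pics/{n}0.png",p["img"])
    W=pts(p);np.savez(f"{n}0.npz",W=W,z=p["z_map"],img=p["img"])
    print(n,p["eye"],np.round(p["rotation"],2).tolist(),p["fx"])
    for q in ["large_lane","large_paddle","small_lane","large_filter1","small_filter1"]:
        for d in r.regions_of(p,q)[:4]:
            m=d["region"]&(p["z_map"]>0)
            print(q,round(d["p"],2),np.round(d["rect"]),np.round(np.median(W[m],0),3) if m.any() else None)
print(r.read_state())
E
```

```text
scene [ 1.26838645 -0.05244458  0.89460262] [[0.19, 0.71, -0.68], [0.98, -0.13, 0.14], [0.02, -0.7, -0.72]] 362.61628821219296
large_lane 0.93 [320. 238. 157.  86.] [0.687 0.082 0.087]
large_lane 0.25 [196. 270.  54.  40.] [ 0.68  -0.264  0.061]
large_paddle 0.89 [312. 216.  56.  42.] [0.659 0.049 0.188]
large_paddle 0.63 [339. 177.  27.  28.] [0.426 0.184 0.092]
small_lane 0.95 [317. 196. 116.  52.] [0.506 0.107 0.082]
large_filter1 0.83 [318. 232.  33.  38.] [0.674 0.052 0.137]
large_filter1 0.79 [264. 238.  33.  40.] [ 0.681 -0.078  0.159]
large_filter1 0.69 [292. 235.  36.  38.] [ 0.68  -0.006  0.148]
large_filter1 0.57 [288. 187.  11.   4.] [0.383 0.019 0.047]
small_filter1 0.85 [283. 311.  29.  32.] [ 0.837 -0.055  0.058]
small_filter1 0.72 [241. 179.  24.  23.] [ 0.339 -0.137  0.052]
small_filter1 0.51 [297. 197.  20.  13.] [0.518 0.031 0.137]
side [ 0.07214494 -0.78269001  0.87943104] [[0.88, -0.26, 0.4], [-0.48, -0.52, 0.71], [0.02, -0.81, -0.58]] 465.9409131284403
large_lane 0.88 [351. 230. 118. 104.] [0.627 0.007 0.103]
large_paddle 0.61 [355. 189.  52.  26.] [0.644 0.045 
[... 526 characters left out ...]
3392446e+01,
       -3.29462365e-03,  9.00006826e+01]), 'qvel': array([-0.08419826, -0.11256235,  0.03957704, -0.09773596, -0.00936145,
       -0.06479482]), 'joint_efforts': array([-3.93107684e-04, -5.39139247e+01,  3.39892566e+01,  1.75766250e-03,
       -5.92855190e-05, -6.27945589e-07]), 'position': array([0.17551192, 0.57377147, 0.23932151]), 'orientation': array([[ 6.78121492e-05, -9.56267263e-01,  2.92494302e-01],
       [ 2.51117048e-05,  2.92494305e-01,  9.56267264e-01],
       [-9.99999997e-01, -5.75015078e-05,  4.38481687e-05]]), 'wrist_force': array([-0.76915305, -0.55735487, -0.25469051]), 'ft_torque': array([-0.03624216, -0.03893009,  0.02746792]), 'width': 0.08549430272888364}
```

```bash
python3 - <<'E'
import cv2
a=cv2.imread("pics/scene0.png");b=cv2.imread("pics/side0.png")
cv2.imwrite("pics/sceneC.png",cv2.resize(a[140:320,190:430],(800,600)))
cv2.imwrite("pics/sideC.png",cv2.resize(b[140:320,220:460],(800,600)))
E
```

```text
(no output)
```

View pics/scene0.png

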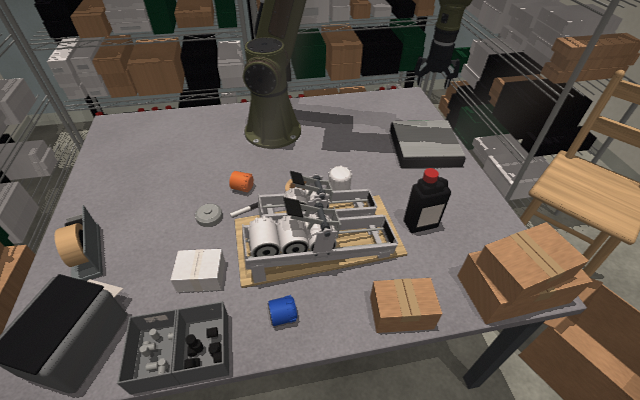

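View pics/sceneC.png

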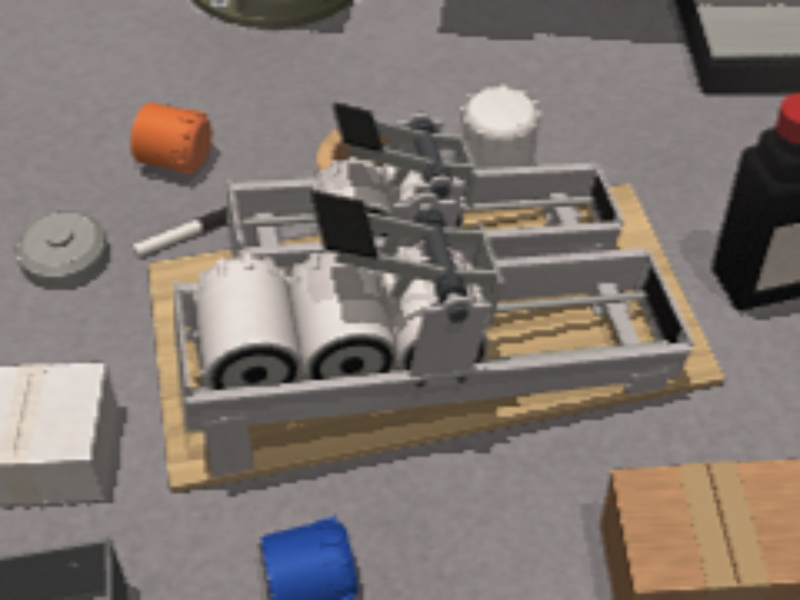

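View pics/sideC.png

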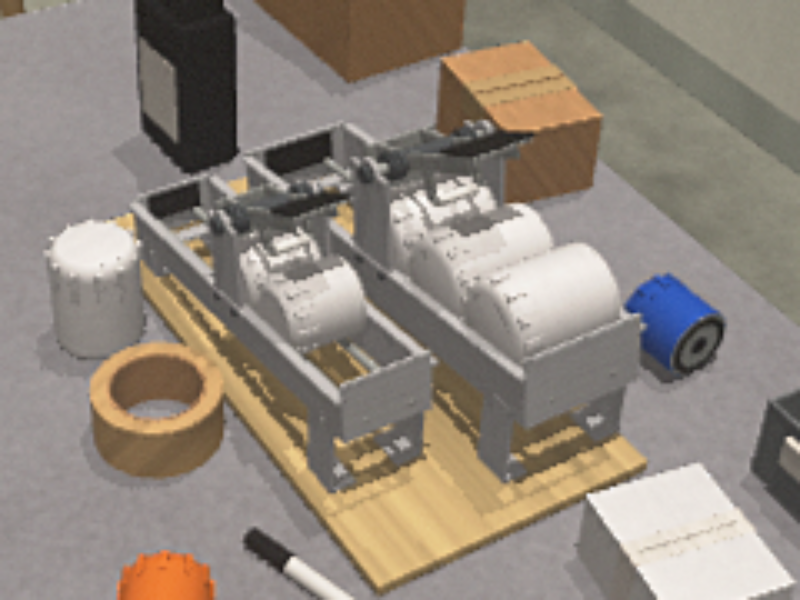

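The large lane (three white cans) is the one farther from the robot. Two things could be taken for the paddle: the black plate at scene (293,208), on the large lane, and the one at (297,178), on the small lane. I choose (293,208).

```bash
python3 - <<'E'
import numpy as np,cv2
d=np.load("scene0.npz");W=d["W"];im=d["img"].astype(int)
s=slice(192,222),slice(280,306)
m=np.zeros(im.shape[:2],bool);m[s]=(im[s].max(-1)<50)&(d["z"][s]>0)
m&=(W[...,2]>.17)
P=W[m];print(len(P),P.mean(0),P.min(0),P.max(0))
pl=np.linalg.svd(P-P.mean(0))[2];print(pl[2],np.degrees(np.arccos(abs(pl[2,2]))))
q=(P-P.mean(0))@pl[:2].T;print(np.ptp(q,axis=0),pl[:2])
# paddle corners rect
n,sz,a=cv2.minAreaRect(q.astype(np.float32));print("centre",P.mean(0)+np.array(n)@pl[:2],sz,a)
# side cam
d2=np.load("side0.npz");W2=d2["W"];i2=d2["img"].astype(int)
m2=(i2.max(-1)<60)&(W2[...,2]>.17)&(abs(W2[...,0]-P.mean(0)[0])<.06)&(abs(W2[...,1]-P.mean(0)[1])<.06)
print(m2.sum(),W2[m2].mean(0),W2[m2].min(0),W2[m2].max(0))
# lane rails: all points of large lane
for W_,z in((W,d["z"]),(W2,d2["z"])):
    k=(W_[...,0]>.5)&(W_[...,0]<.8)&(abs(W_[...,1])<.4)&(W_[...,2]>.03)&(W_[...,2]<.26)&(z>0)
    Q=W_[k]
    for lo,hi in((.06,.1),(.1,.13),(.13,.16)):
        t=Q[(Q[:,2]>lo)&(Q[:,2]<hi)];print(lo,len(t),t.min(0),t.max(0))
# top-down picture
T=np.zeros((600,800,3),np.uint8)
for W_,i in((W,d["img"]),(W2,d2["img"])):
    k=(W_[...,2]>-.02)&(W_[...,2]<.27)&(W_[...,0]>.38)&(W_[...,0]<.8)&(abs(W_[...,1]-.02)<.29)
    o=np.argsort(W_[k][:,2])
    for p,c in zip(W_[k][o],i[k][o]):
        u=int((.3-p[1])/.57*800);v=int((.8-p[0])/.42*590);cv2.circle(T,(u,v),1,c.tolist(),-1)
cv2.imwrite("pics/top.png",T)
E
```

```text
249 [0.65907011 0.00441833 0.23258706] [ 0.62837365 -0.01527369  0.21320583] [0.68577404 0.02467057 0.24465689]
[-0.01480945  0.47877394  0.8778133 ] 28.62030218081292
[0.05718169 0.05004641] [[ 0.99940379  0.03447171 -0.00194066]
 [ 0.03118886 -0.8772612   0.478999  ]]
centre [0.65722934 0.00654302 0.23139716] (0.05719345435500145, 0.049998555332422256) 0.7216938734054565
92 [ 0.64764909 -0.00117149  0.23694962] [ 0.62409909 -0.01706525  0.22248189] [0.68179406 0.02459702 0.24556513]
0.06 3687 [ 0.50064017 -0.39967321  0.06000225] [0.79994021 0.39941102 0.09992517]
0.1 1353 [ 0.50019422 -0.13686283  0.10003029] [0.72190379 0.39986358 0.12996397]
0.13 2225 [ 0.50001017 -0.13260284  0.13001953] [0.71602279 0.39993751 0.15999726]
0.06 3919 [ 0.50013208 -0.39981972  0.06002435] [0.79974363 0.39995955 0.09999743]
0.1 1877 [ 0.5000186  -0.13691567  0.10000684] [0.71931729 0.39951716 0.12999999]
0.13 2488 [ 0.50026262 -0.13224467  0.13003768] [0.71462537 0.39947802 0.15997935]
```

View pics/top.png

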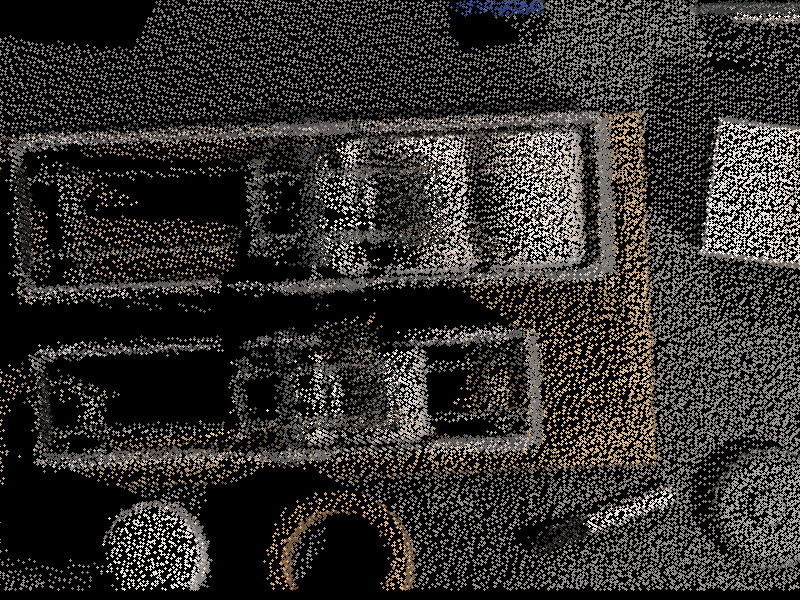

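```bash
python3 -m jog '[{"xyz":[-0.05,0,0],"dr":[0,0,0],"jaw":1},{"xyz":[-0.05,0,0],"dr":[0,0,0],"jaw":1},{"xyz":[0,-0.048,0.002],"dr":[4.4,0,0],"jaw":1},{"xyz":[0,-0.048,0.002],"dr":[4.4,0,0],"jaw":1},{"xyz":[0,-0.048,0.002],"dr":[4.4,0,0],"jaw":1},{"xyz":[0,-0.048,0.002],"dr":[4.4,0,0],"jaw":1},{"xyz":[0,-0.048,0.002],"dr":[4.4,0,0],"jaw":1},{"xyz":[0,-0.048,0.002],"dr":[4.4,0,0],"jaw":1}]' 30
python3 -m jog '[{"xyz":[0,-0.048,0.002],"dr":[4.4,0,0],"jaw":1},{"xyz":[0,-0.048,0.002],"dr":[4.4,0,0],"jaw":1},{"xyz":[0,-0.048,0.002],"dr":[4.4,0,0],"jaw":1},{"xyz":[0,-0.048,0.002],"dr":[4.4,0,0],"jaw":1},{"xyz":[0,-0.048,0.002],"dr":[4.4,0,0],"jaw":1},{"xyz":[0,-0.048,0.002],"dr":[4.4,0,0],"jaw":1},{"xyz":[0,-0.048,0.002],"dr":[4.4,0,0],"jaw":1},{"xyz":[0,-0.048,0.002],"dr":[4.4,0,0],"jaw":1}]'
```

```text
t: 1.4
position: [0.4348, 0.4492, 0.3392]
orientation: [[0.0, -0.724, 0.689], [0.0, 0.689, 0.724], [-1.0, 0.0, 0.0]]
wrist_force: [-0.3, -0.3, -0.4]
width: 0.0
t: 2.2
position: [0.6433, 0.1331, 0.3391]
orientation: [[0.0, -0.194, 0.981], [0.0, 0.981, 0.194], [-1.0, 0.0, 0.0]]
wrist_force: [0.7, 0.9, 0.2]
width: -0.0001
```

```bash
python3 -m jog '[{"xyz":[0,-0.0425,-0.0034],"dr":[0,0,0],"jaw":1},{"xyz":[0,-0.0425,-0.0034],"dr":[0,0,0],"jaw":1},{"xyz":[0,-0.0425,-0.0034],"dr":[0,0,0],"jaw":1},{"xyz":[0.02,0,0],"dr":[4,0,0],"jaw":1},{"xyz":[0.02,0,0],"dr":[0,0,0],"jaw":1},{"xyz":[0,0,0],"dr":[0,0,0],"jaw":1},{"xyz":[0,0,0],"dr":[0,0,0],"jaw":1},{"xyz":[0,0,0],"dr":[0,0,0],"jaw":1}]'
python3 - <<'E'
from h import *
p=r.read_camera("wrist");cv2.imwrite("pics/wrist1.png",p["img"]);W=pts(p)
for d in r.regions_of(p,"large_paddle")[:3]:
    m=d["region"]&(p["z_map"]>0)
    print(round(d["p"],2),np.round(d["rect"]),np.round(np.median(W[m],0),3),W[m].min(0),W[m].max(0))
np.savez("w1.npz",W=W,img=p["img"],z=p["z_map"])
p=r.read_camera("scene");cv2.imwrite("pics/scene1.png",cv2.resize(p["img"][100:320,190:430],(654,600)))
s=r.read_state();print(s["t"],s["position"],s["orientation"].round(3))
E
```

```text
t: 3.0
position: [0.6581, 0.0083, 0.3006]
orientation: [[0.002, -0.129, 0.992], [-0.0, 0.992, 0.129], [-1.0, -0.0, 0.002]]
wrist_force: [-0.8, 0.2, 0.1]
width: 0.0003
0.62 [319. 147. 112. 208.] [0.654 0.037 0.192] [ 0.60473773 -0.05844465  0.01004393] [0.70883993 0.14006924 0.29924248]
3.15 [0.65812873 0.00834558 0.30045547] [[ 0.002 -0.129  0.992]
 [-0.     0.992  0.129]
 [-1.    -0.     0.002]]
```

View pics/wrist1.png

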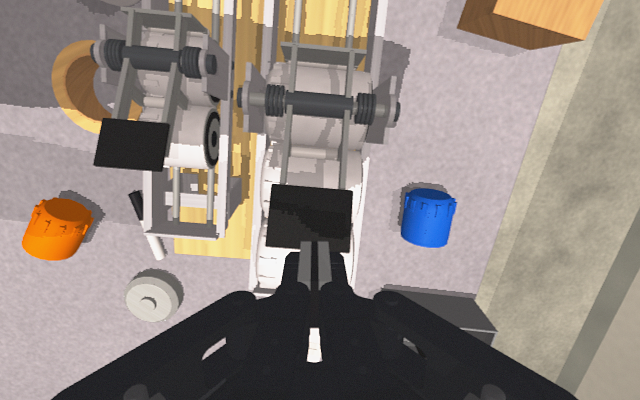

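View pics/scene1.png

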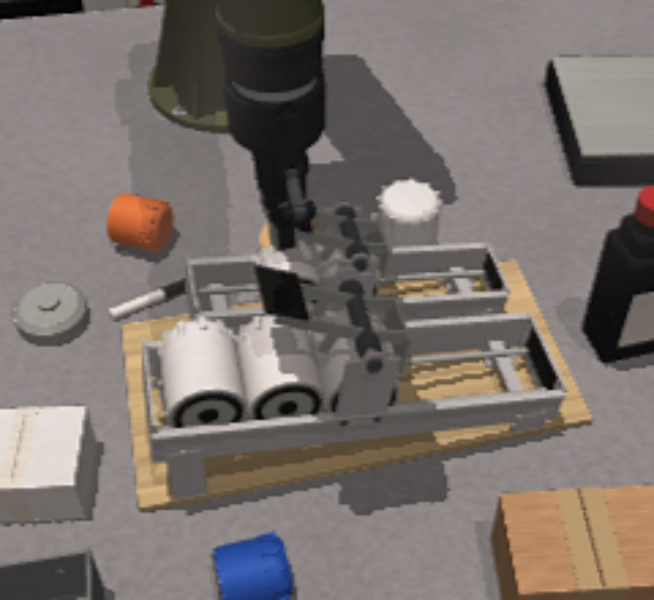

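Wrist view: the black paddle of the three-can lane is at (310,218), just ahead of the closed fingertips at (315,250). The small paddle is at (132,143). I refine the centre.

```bash
python3 - <<'E'
import numpy as np,cv2
d=np.load("w1.npz");W=d["W"];im=d["img"].astype(int)
m=np.zeros(im.shape[:2],bool);m[175:240,255:360]=im[175:240,255:360].max(-1)<60
m&=(W[...,2]>.2)&(W[...,2]<.26)
P=W[m];v,u=np.nonzero(m);print(len(P),P.mean(0),P.min(0),P.max(0))
pl=np.linalg.svd(P-P.mean(0))[2];q=(P-P.mean(0))@pl[:2].T
n,sz,a=cv2.minAreaRect(q.astype(np.float32));print("centre",P.mean(0)+np.array(n)@pl[:2],sz,pl)
E
```

```text
4308 [0.65439748 0.00631547 0.22997016] [ 0.62642028 -0.01270719  0.21916181] [0.683968   0.02388187 0.24056489]
centre [0.65504341 0.00614306 0.23007691] (0.03867737576365471, 0.05704112723469734) [[ 0.99462373  0.0989457  -0.03055129]
 [-0.10163832  0.87626404 -0.47098937]
 [ 0.01983137 -0.47156239 -0.88160968]]
```

```bash
python3 -m jog '[{"xyz":[0.026,-0.003,-0.002],"dr":[5,0,0],"jaw":1},{"xyz":[0.026,0,0],"dr":[0,0,0],"jaw":1},{"xyz":[0,0,0],"dr":[0,0,0],"jaw":1},{"xyz":[0,0,0],"dr":[0,0,0],"jaw":1},{"xyz":[0.008,-0.0035,0],"dr":[0,0,0],"jaw":1},{"xyz":[0.008,-0.0045,0],"dr":[0,0,0],"jaw":1},{"xyz":[0.008,-0.004,0],"dr":[0,0,0],"jaw":1},{"xyz":[0.008,-0.003,0],"dr":[0,0,0],"jaw":1}]'
python3 -c "
from h import *
p=r.read_camera('scene');cv2.imwrite('pics/scene2.png',cv2.resize(p['img'][150:300,220:420],(800,600)))"
```

```text
t: 3.95
position: [0.6582, -0.0109, 0.2175]
orientation: [[0.004, -0.042, 0.999], [-0.001, 0.999, 0.042], [-1.0, -0.001, 0.004]]
wrist_force: [-1.1, 0.6, 7.9]
width: 0.0001
```

View pics/scene2.png

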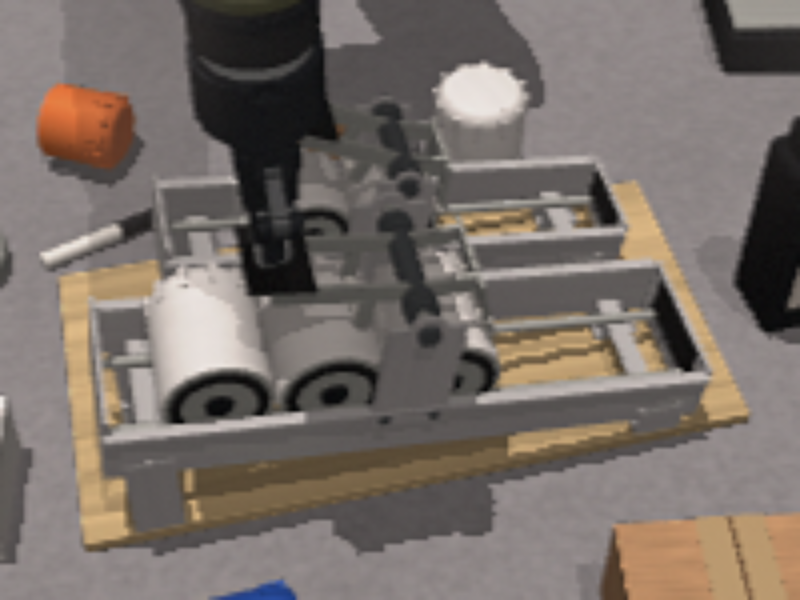

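The fingers sit on the large paddle (crop 275,270), with the lever part way down at 8 N. I press on to the stop.

```bash
python3 -m jog '[{"xyz":[0.01,-0.001,0],"dr":[0,0,0],"jaw":1},{"xyz":[0.01,-0.001,0],"dr":[0,0,0],"jaw":1},{"xyz":[0.008,-0.001,0],"dr":[0,0,0],"jaw":1},{"xyz":[0.003,0,0],"dr":[0,0,0],"jaw":1},{"xyz":[0,0,0],"dr":[0,0,0],"jaw":1},{"xyz":[0,0,0],"dr":[0,0,0],"jaw":1},{"xyz":[0,0,0],"dr":[0,0,0],"jaw":1},{"xyz":[0,0,0],"dr":[0,0,0],"jaw":1}]'
python3 -c "
from h import *
p=r.read_camera('scene');cv2.imwrite('pics/scene3.png',cv2.resize(p['img'][150:300,220:420],(800,600)))"
```

```text
t: 4.8
position: [0.6586, -0.0153, 0.1872]
orientation: [[0.005, -0.041, 0.999], [-0.004, 0.999, 0.041], [-1.0, -0.004, 0.005]]
wrist_force: [0.2, -5.2, 8.3]
width: 0.0001
```

View pics/scene3.png

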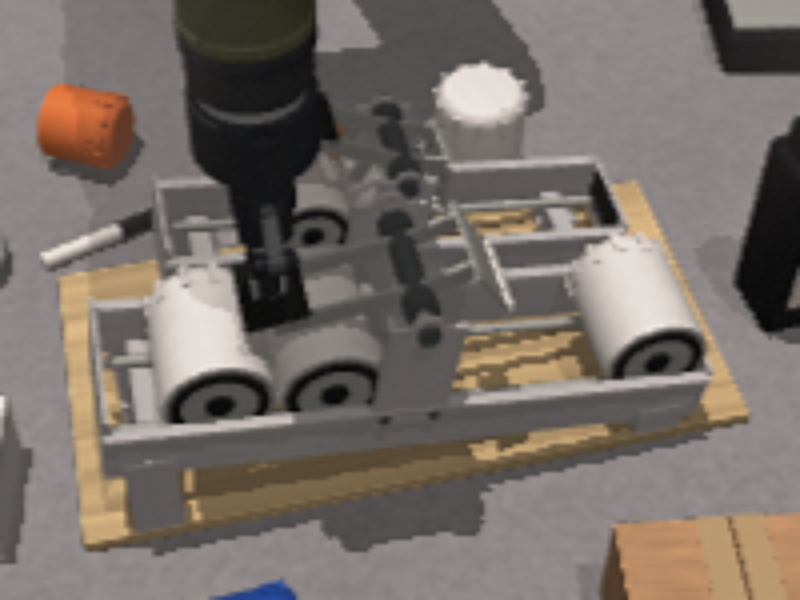

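The first can is in the tray (crop 640,310). Before releasing I press a little further to confirm that the lever is on its stop.

```bash
python3 -m jog '[{"xyz":[0.0015,0.001,0],"dr":[0,0,0],"jaw":1},{"xyz":[0.0015,0,0],"dr":[0,0,0],"jaw":1},{"xyz":[0,0,0],"dr":[0,0,0],"jaw":1},{"xyz":[0,0,0],"dr":[0,0,0],"jaw":1},{"xyz":[0,0,0],"dr":[0,0,0],"jaw":1},{"xyz":[0,0,0],"dr":[0,0,0],"jaw":1},{"xyz":[0,0,0],"dr":[0,0,0],"jaw":1},{"xyz":[0,0,0],"dr":[0,0,0],"jaw":1}]'
```

```text
t: 5.65
position: [0.6587, -0.0151, 0.1852]
orientation: [[0.006, -0.04, 0.999], [-0.005, 0.999, 0.04], [-1.0, -0.005, 0.006]]
wrist_force: [-2.3, -7.5, 13.3]
width: 0.0002
```

Force rose to 13 N with the motion lagging the command, so the lever is on its stop. Now I release back along the arc.

```bash
python3 -m jog '[{"xyz":[-0.006,0,0],"dr":[0,0,0],"jaw":1},{"xyz":[-0.01,0.001,0],"dr":[0,0,0],"jaw":1},{"xyz":[-0.012,0.002,0],"dr":[0,0,0],"jaw":1},{"xyz":[-0.012,0.005,0],"dr":[0,0,0],"jaw":1},{"xyz":[-0.012,0.006,0],"dr":[0,0,0],"jaw":1},{"xyz":[-0.012,0.006,0],"dr":[0,0,0],"jaw":1},{"xyz":[-0.012,0,0],"dr":[0,0,0],"jaw":1},{"xyz":[0,0,0],"dr":[0,0,0],"jaw":1}]'
python3 -m jog '[{"xyz":[0,0,0],"dr":[0,0,0],"jaw":1},{"xyz":[0,0,0],"dr":[0,0,0],"jaw":1},{"xyz":[0,0,0],"dr":[0,0,0],"jaw":1},{"xyz":[0,0,0],"dr":[0,0,0],"jaw":1},{"xyz":[0,0,0],"dr":[0,0,0],"jaw":1},{"xyz":[0,0,0],"dr":[0,0,0],"jaw":1},{"xyz":[0,0,0],"dr":[0,0,0],"jaw":1},{"xyz":[0,0,0],"dr":[0,0,0],"jaw":1}]'
python3 -c "
from h import *
p=r.read_camera('scene');cv2.imwrite('pics/scene4.png',cv2.resize(p['img'][150:300,220:420],(800,600)))"
```

```text
t: 6.45
position: [0.6568, 0.0076, 0.2594]
orientation: [[0.003, -0.042, 0.999], [-0.0, 0.999, 0.042], [-1.0, -0.0, 0.003]]
wrist_force: [0.5, 0.1, 0.1]
width: 0.0001
t: 7.25
position: [0.6559, 0.0077, 0.2573]
orientation: [[-0.0, -0.042, 0.999], [-0.0, 0.999, 0.042], [-1.0, -0.0, -0.0]]
wrist_force: [0.4, -0.6, 0.1]
width: 0.0
```

View pics/scene4.png

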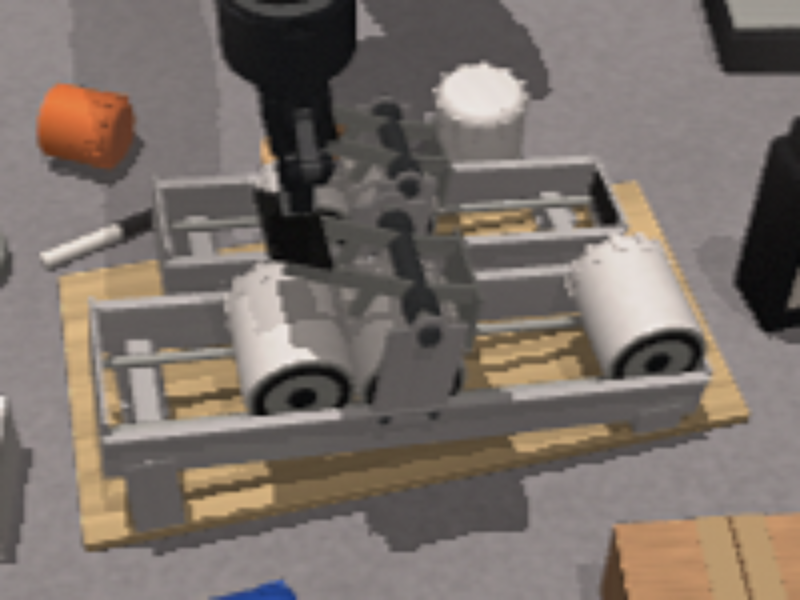

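The lever is home, can 2 is at the gate, can 3 is behind it (crop 290,340), and can 1 is in the tray. Second press.

```bash
python3 -m jog '[{"xyz":[0.01,-0.002,0],"dr":[0,0,0],"jaw":1},{"xyz":[0.009,-0.0045,0],"dr":[0,0,0],"jaw":1},{"xyz":[0.009,-0.005,0],"dr":[0,0,0],"jaw":1},{"xyz":[0.009,-0.004,0],"dr":[0,0,0],"jaw":1},{"xyz":[0.01,-0.003,0],"dr":[0,0,0],"jaw":1},{"xyz":[0.01,-0.002,0],"dr":[0,0,0],"jaw":1},{"xyz":[0.01,-0.001,0],"dr":[0,0,0],"jaw":1},{"xyz":[0.0055,0,0],"dr":[0,0,0],"jaw":1}]'
python3 -m jog '[{"xyz":[0.001,0,0],"dr":[0,0,0],"jaw":1},{"xyz":[0,0,0],"dr":[0,0,0],"jaw":1},{"xyz":[0,0,0],"dr":[0,0,0],"jaw":1},{"xyz":[0,0,0],"dr":[0,0,0],"jaw":1},{"xyz":[0,0,0],"dr":[0,0,0],"jaw":1},{"xyz":[0,0,0],"dr":[0,0,0],"jaw":1},{"xyz":[0,0,0],"dr":[0,0,0],"jaw":1},{"xyz":[0,0,0],"dr":[0,0,0],"jaw":1}]'
python3 -c "
from h import *
p=r.read_camera('scene');cv2.imwrite('pics/scene5.png',cv2.resize(p['img'][150:300,220:420],(800,600)))"
```

```text
t: 8.1
position: [0.6575, -0.0151, 0.1849]
orientation: [[0.002, -0.041, 0.999], [-0.002, 0.999, 0.041], [-1.0, -0.002, 0.002]]
wrist_force: [-1.5, -2.9, 22.9]
width: -0.0004
t: 8.9
position: [0.6575, -0.0151, 0.1853]
orientation: [[0.003, -0.041, 0.999], [-0.002, 0.999, 0.041], [-1.0, -0.002, 0.003]]
wrist_force: [-2.5, -1.7, 12.0]
width: -0.0002
```

View pics/scene5.png

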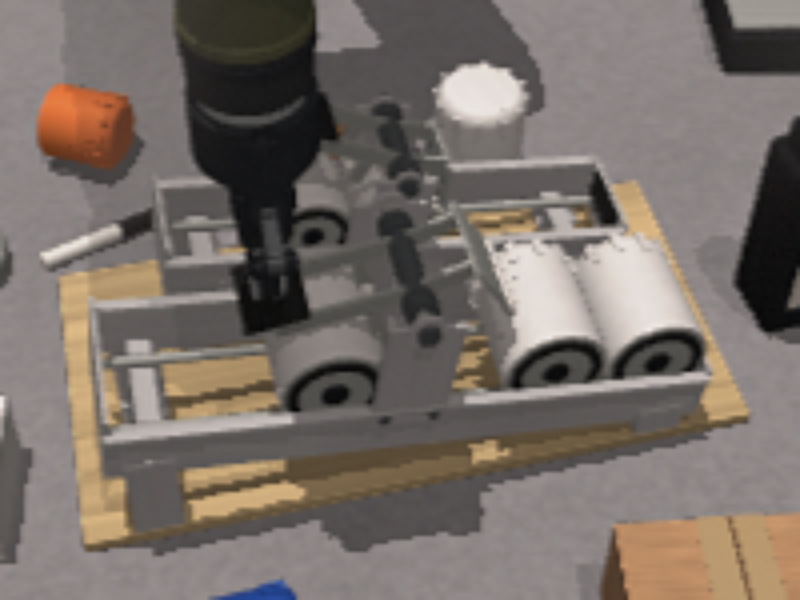

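Two cans are in the tray (crop 555,320 and 640,310), and can 3 is held back at (330,370). I release and retreat upward.

```bash
python3 -m jog '[{"xyz":[-0.006,0,0],"dr":[0,0,0],"jaw":1},{"xyz":[-0.01,0.001,0],"dr":[0,0,0],"jaw":1},{"xyz":[-0.012,0.002,0],"dr":[0,0,0],"jaw":1},{"xyz":[-0.012,0.005,0],"dr":[0,0,0],"jaw":1},{"xyz":[-0.012,0.006,0],"dr":[0,0,0],"jaw":1},{"xyz":[-0.012,0.006,0],"dr":[0,0,0],"jaw":1},{"xyz":[-0.03,0,0],"dr":[0,0,0],"jaw":1},{"xyz":[-0.04,0,0],"dr":[0,0,0],"jaw":1}]'
python3 -m jog '[{"xyz":[-0.03,0,0],"dr":[0,0,0],"jaw":1},{"xyz":[0,0,0],"dr":[0,0,0],"jaw":1},{"xyz":[0,0,0],"dr":[0,0,0],"jaw":1},{"xyz":[0,0,0],"dr":[0,0,0],"jaw":1},{"xyz":[0,0,0],"dr":[0,0,0],"jaw":1},{"xyz":[0,0,0],"dr":[0,0,0],"jaw":1},{"xyz":[0,0,0],"dr":[0,0,0],"jaw":1},{"xyz":[0,0,0],"dr":[0,0,0],"jaw":1}]'
python3 -c "
from h import *
p=r.read_camera('scene');cv2.imwrite('pics/scene6.png',cv2.resize(p['img'][150:300,220:420],(800,600)))
W=pts(p);im=p['img'].astype(int)
m=(im.max(-1)<60)&(W[...,2]>.2)&(W[...,2]<.26)&(abs(W[...,0]-.656)<.04)&(abs(W[...,1])<.04);print(m.sum(),W[m].mean(0))
p=r.read_camera('side');cv2.imwrite('pics/side6.png',cv2.resize(p['img'][140:320,220:460],(800,600)))"
```

```text
t: 9.75
position: [0.6544, 0.0062, 0.3158]
orientation: [[-0.006, -0.042, 0.999], [-0.0, 0.999, 0.042], [-1.0, -0.0, -0.006]]
wrist_force: [0.7, 0.3, 0.1]
width: 0.0003
t: 10.55
position: [0.6559, 0.0062, 0.3475]
orientation: [[-0.001, -0.042, 0.999], [-0.0, 0.999, 0.042], [-1.0, -0.0, -0.001]]
wrist_force: [0.2, 0.4, 0.6]
width: -0.0
262 [0.65896895 0.00420026 0.23266096]
```

View pics/scene6.png

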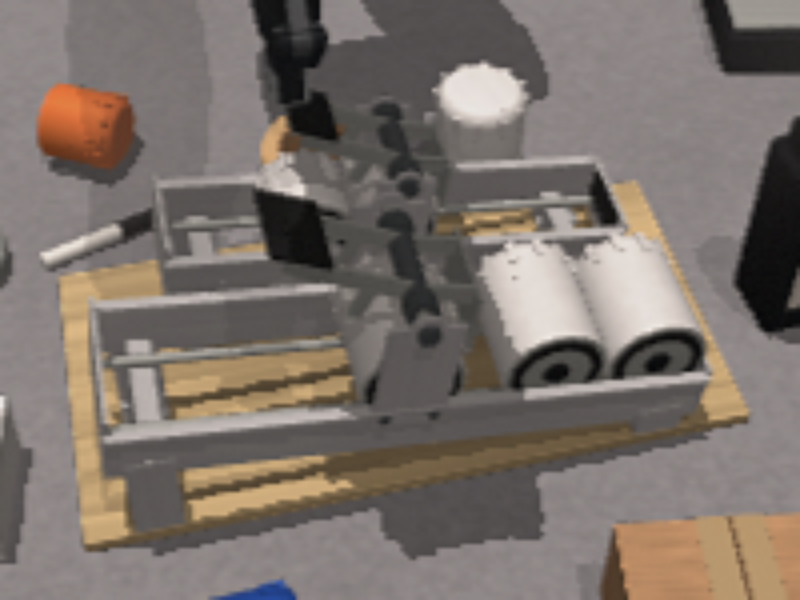

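View pics/side6.png

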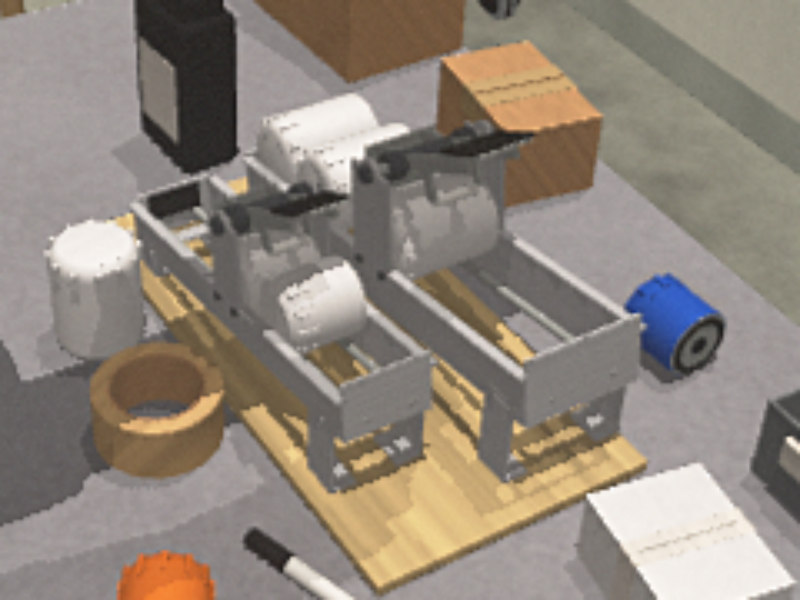

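Both pictures show two cans in the tray, the third at the closed gate, the paddle back home (z 0.233) and everything else where it was.

```bash
python3 -c "
from rig import r
print(r.close_job())"
```

```text
the job is handed in; nothing more can be done
None
```

Two large filters are in the pick tray, and the third is waiting behind the closed gate. I handed the job in at about 10.7 s.

I pressed the large lane's paddle to its stop twice with the closed fingertips. I held it each time until the front filter had rolled out, then let the lever come fully back up.

- **Stop reached:** at the end of each hold the wrist read 12–13 N. The highest reading I saw was 23 N, as the second press met the stop.
- **After each release:** the third filter stayed back during the second press and rolled up to the gate when the lever rose.
- **Final state:** the scene and side pictures show the paddle back at its starting height (mean z 0.233 m, the same as before). The small lane and the things around it look unmoved, and the arm is clear with the wrist force near zero.

No check failed. I looked at the final state about half a second after the arm stopped moving, and hand-in reported no verdict.

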